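Nudge the board carrier home onto the test jig's locating pins

ROBOT

A 6-joint arm with a two-finger parallel gripper is mounted at the origin on the work surface. World frame = base frame: x ahead of the robot, y to its left, z up, the work surface at z = 0. Lengths are in m, angles in rad, forces in N, time in s.
With the tool pointing down it reaches from about 0.375 to 0.925 m from the base axis. Payload 5.7 kg.
Tool frame: the origin (TCP) lies on the centre line of the jaws, within the pads' length; the fingertips stand bot.nose_length ahead of it and the grasp point (between the pads) lies 8 mm behind it (bot.nose_length is the distance from the TCP to the fingertips, in m); z points along the fingers, y is the line along which they close (so a half turn about z gives the same grasp; the last joint's range is limited). The gripper opens to 85 mm and grips with 20 to 120 N. Pads are 22 mm wide; open, the fingers measure 114 mm over their backs; the gripper's body (76 mm by 85 mm) begins 54 mm behind the grasp point. The pads swing forward as they close: fully open they stand 13 mm farther back than shut.
Start: joints at [1.075, 0.359, 1.51, -0, 1.272, -0.115], TCP at [0.223, 0.557, 0.208] pointing down, gripper open.
Joint ranges: [-2.97, 2.97], [-1.01, 2.36], [0.21, 2.38], [-0.96, 4.11], [0.2, 2.71], [-2.98, 2.98]. Speed limits (rad/s): [2.39, 2.39, 3.14, 3.14, 3.14, 3.14].

INTERFACE

Orientations are given as a unit quaternion [x, y, z, w].
In Python, from cell import bot, claw, inverse_kinematics, get_obs, optics, order gives the robot as it stands. Calls block until the motion is done:
- bot.goto(position, orientation): joint-space move of the TCP to a pose.
- bot.move_linear(position, orientation=None, max_speed=0.15): straight line of the TCP; orientation=None keeps the orientation; max_speed is the mean speed in m/s.
- bot.move_j(angles): joint-space move.
- claw.command_gripper(opening, force=None): finger opening in m; force is the grip in N (None keeps the last); returns when the fingers have stopped.
- bot.dwell(seconds).
- inverse_kinematics(position, orientation): joint angles nearest the present ones, or None.
- get_obs(): the state.
- optics.camera(name): name is "scene" or "top" or "wrist"; returns the picture (420x560x3 uint8, red, green, blue); there is no depth.
- optics.camera_model(name): a dict with "camera_matrix" (3x3 intrinsics, pixels), "dist" ([k1, k2, p1, p2, k3] as OpenCV has them; the pictures are not rectified), "T" (4x4, takes a point from camera to world coordinates). Camera axes: x right, y up, looking along -z (the intrinsics and any distortion apply to the point x, -y, -z); pixel columns grow to the right and rows downward; lengths in m; the calibration is good to about 2 mm. A picture is of the moment at which its call begins: read the wrist's pose just before it. camera_model takes no time and is no camera call; for the wrist camera it gives the pose at the moment of the call.
A pose or a line that the arm cannot do raises bot.Unreachable and nothing moves.
- order.close_job(): hands the job in; it is judged then, once.
The state is a dict: "time": time; "joint_positions": joint angles; "joint_velocities": joint speeds; "tau": joint torques, N m; "position": TCP position; "orientation": TCP orientation; "contact_force": force on the tool from outside, world axes, zero at the start; "torque": the same for the moment, N m; "finger_gap": finger opening in m; "grasp_force": force on a finger pad.
Only numpy, scipy, OpenCV 4.12 (cv2) and the standard library are available. Lean on these libraries where they do the work, as an engineer would, in place of code of your own. Each camera call takes 0.05 s, during which the arm holds its last target. There are 200 camera calls.

TASK

The dark carrier plate with the brown circuit board has been set down askew on the test jig, so its far side is propped up on the tips of the two locating pins. Nudge the plate along by its edges, without lifting it, until its two holes drop over the pins and it lies flat on the jig's deck, then move clear. Keep your fingers off the circuit board and its parts, and leave the other things on the bench and the jig where they are.

Things in the scene. Friction and masses are not known exactly. Their poses are not given: they have to be found in the camera images.
- jig: board test jig, fixed: a grey box with a flat aluminium deck, 30 mm above the table, from x -115 to +145 and y -150 to +150 mm in its frame. Origin on the table, straight below the carrier's centre when that is seated; x points away from the robot. A black bar along the far side (x 115 to 141, y -80 to 80) stands 18 mm above the deck, which is otherwise bare but for pins, chip and capacitor
- pin_left (a point): foot of the left locating pin, on its axis at deck height; jig frame (25, +62, 30) mm. Both pins are steel, 8 mm in diameter, with a bullet nose: straight for 7 mm above the deck, then tapering to 3 mm across at the tip, 11 mm above the deck
- pin_right (a point): foot of the right locating pin, on its axis at deck height; jig frame (25, -62, 30) mm; same pin
- carrier: dark grey plate, loose, 120 (x) by 180 (y) by 6 mm, about 0.35 kg. Origin at the centre of its underside, z up. Seated, its axes lie along the jig's and its origin at jig (0, 0, 30) mm. It starts 14 to 22 mm too near along the jig's x, up to 20 mm off sideways and 0.07 rad turned, near edge on the deck, far part on the pin tips, tilted about 0.1 rad. A light push slides it
- hole_left (a point): centre of the left hole at the plate's underside; carrier frame (25, +62, 0) mm. Round hole, 10 mm in diameter, right through, in a bright metal ring; it goes over the left pin
- hole_right (a point): centre of the right hole at the plate's underside; carrier frame (25, -62, 0) mm. Slot right through, 10 mm along the plate's x and 14 mm along its y, with a bright metal rim; it goes over the right pin
- near_edge (a point): middle of the near edge of the plate at its underside; carrier frame (-60, 0, 0) mm
- board: brown circuit board with black sockets, screwed on top of the carrier: 58 x 130 mm, up to 9 mm above the plate, from x -51 to +7 and y -65 to +65 mm in the carrier's frame; the rest of the plate's top is bare. Origin at the centre of the board's underside. Not to be touched
- tweezers: steel tweezers, 125 x 15 x 7 mm, lying beside the jig; origin at the middle of the underside
- cutters: side cutters with blue handles, 140 x 50 x 14 mm, lying beside the jig; origin at the middle of the underside
- chip: 40-pin integrated circuit, 52 x 15 x 8 mm, lying on a near corner of the jig's deck; origin at the middle of the underside
- capacitor: black electrolytic capacitor, 18 mm across, 31 mm tall, standing on a far corner of the jig's deck; origin at the middle of the underside
- perfboard: second brown board, not in a carrier, 90 x 140 x 12 mm with its sockets, lying on the table; origin at the middle of the underside
- powerbank: white power bank, 125 x 75 x 16 mm, lying on the table; origin at the middle of the underside
- solder_reel: reel of solder, 52 mm across, 40 mm tall, standing behind the jig; origin at the middle of the underside
- screwdriver: screwdriver with a black handle, 160 mm long, 26 mm thick, lying behind the jig; origin at the middle of the underside
There are look-alikes about, which are no part of the job. Of the things that look like the carrier, the largest one is meant.

How it is judged:
At the end, for the whole second after the job is handed in: both holes are over their pins (the round one within 3 mm of its pin's axis, the slot within 3 mm along the jig's x and 6 mm in all), and the plate lies flat on the deck (underside within 2 mm of it at both holes and at the near edge, tilt under 0.03 rad) and at rest (horizontal distance between hole_left and pin_left below 0.003 m and x of hole_right in the frame of pin_right between -0.003 and 0.003 m and horizontal distance between hole_right and pin_right below 0.006 m and height (world z) of each of hole_left, hole_right, near_edge below 0.032 m and angle between carrier's own z axis and vertical below 0.03 rad and linear speed of carrier below 0.01 m/s and angular speed of carrier below 0.05 rad/s); the robot touches nothing.
It fails at once if the carrier is lifted or carried (the underside at either hole, or the near edge, more than 22 mm above the deck), or tipped more than 0.3 rad (height (world z) of any of hole_left, hole_right, near_edge above 0.052 m or angle between carrier's own z axis and vertical above 0.3 rad).
It fails at once if the fingers press on the circuit board or its parts (over 1 N) (contact force between the fingers and board above 1 N).
It fails at once if one of the other things on the bench or jig is displaced by more than 25 mm (distance of any of tweezers, cutters, chip, capacitor, perfboard, powerbank, solder_reel, screwdriver from where it was at the start of the episode above 0.025 m).
It also fails if it takes over 67 s, if anything falls off the work surface, if the arm or the gripper's body presses on something with over 40 N, if the wrist force passes 120 N, or if a joint passes its speed limit or range.

## Working session

There is one attempt and no reset: what is moved stays moved. The work goes in short steps, each a Python script; the robot and the scene stay as the last script left them, time stands still between calls to the robot, and variables do not carry over. Pictures are saved under pics/ and viewed, at most 10 in all, crops included, and the job is handed in when it is done.

```bash
ls; mkdir -p pics; python3 - <<'E'
from cell import bot,optics,get_obs
import cv2,numpy as np
for n in("top","scene"):
    im=optics.camera(n); cv2.imwrite(f"pics/{n}0.png",im[:,:,::-1])
    m=optics.camera_model(n); print(n,np.round(m["camera_matrix"],1).tolist(),m["dist"],np.round(m["T"],3).tolist())
print(bot.nose_length,get_obs()["time"],get_obs()["orientation"])
E
```

```text
pics
top [[466.4, 0.0, 272.1], [0.0, 466.4, 210.1], [0.0, 0.0, 1.0]] [-0.09042446  0.          0.          0.          0.        ] [[0.001, 0.992, -0.124, 0.402], [-1.0, 0.002, 0.008, 0.058], [0.008, 0.124, 0.992, 1.05], [0.0, 0.0, 0.0, 1.0]]
scene [[460.5, 0.0, 274.0], [0.0, 460.5, 204.2], [0.0, 0.0, 1.0]] [0.02251556 0.         0.         0.         0.        ] [[0.272, -0.52, 0.81, 1.551], [0.962, 0.169, -0.215, -0.211], [-0.024, 0.837, 0.546, 0.734], [0.0, 0.0, 0.0, 1.0]]
0.011 0.1 [ 1.89245344e-01  9.81929435e-01 -8.45459334e-04 -2.64154327e-04]
```

View pics/top0.png

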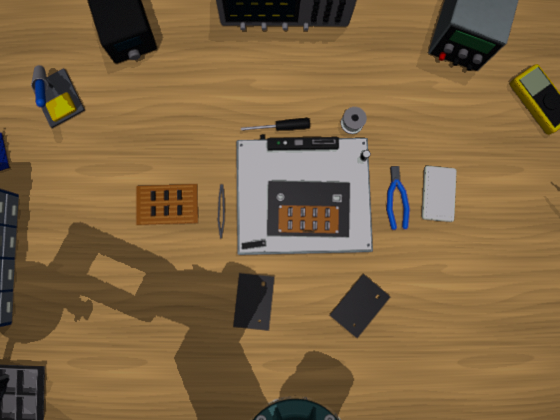

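View pics/scene0.png

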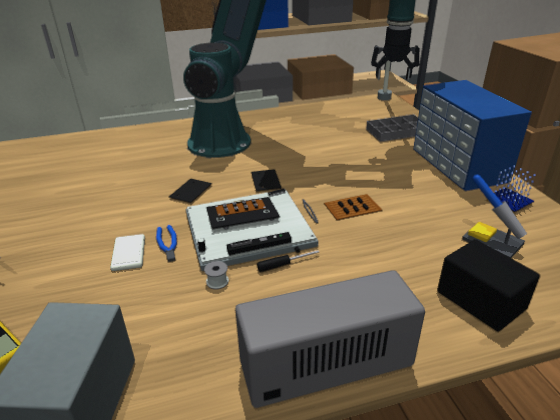

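The top view shows three dark plates: one on the jig at (309,208) with the brown board and bright rings at (281,197) and (337,198), and bare smaller ones on the table at (254,301) and (360,305). The one on the jig is the largest and carries the board, so it is the carrier. Deck corners are near (237,140), (370,138), (371,249) and (238,254). I'll enlarge it with the wrist camera.

```bash
cat > h.py <<'E'
from cell import bot,claw,optics,get_obs,inverse_kinematics,order
import cv2,numpy as np
from scipy.spatial.transform import Rotation as R
def ray(m,uv):
    p=cv2.undistortPoints(np.float64(uv).reshape(-1,1,2),m["camera_matrix"],np.float64(m["dist"])).reshape(-1,2)
    d=np.c_[p[:,0],-p[:,1],-np.ones(len(p))]@m["T"][:3,:3].T
    return m["T"][:3,3],d
def onz(m,uv,z):
    o,d=ray(m,uv); z=np.broadcast_to(z,len(d)); return o+d*((z-o[2])/d[:,2])[:,None]
def proj(m,P):
    q=(np.atleast_2d(P)-m["T"][:3,3])@m["T"][:3,:3]; q=q*[1,-1,-1]
    return cv2.projectPoints(q,np.zeros(3),np.zeros(3),m["camera_matrix"],np.float64(m["dist"]))[0].reshape(-1,2)
def down(yaw):  # tool z down, tool y along world direction yaw+90deg
    return (R.from_euler('z',yaw)*R.from_euler('x',np.pi)).as_quat()
def snap(n,f):
    m=optics.camera_model(n); im=optics.camera(n)[:,:,::-1].copy(); cv2.imwrite(f"pics/{f}.png",im); return m,im
E
python3 - <<'E'
from h import *
m=optics.camera_model("top")
print(onz(m,[(237.5,139.5),(370,138),(371.5,249),(238,254),(281,197),(337,198)],[.03,.03,.03,.03,.045,.045]).round(4))
w=optics.camera_model("wrist"); o=get_obs(); print(w["camera_matrix"].round(1).tolist(),w["dist"])
Rt=R.from_quat(o["orientation"]).as_matrix(); print((Rt.T@w["T"][:3,:3]).round(3),(Rt.T@(w["T"][:3,3]-o["position"])).round(3))
for yaw in(0,np.pi): 
  for z in (.25,.3,.35): print(yaw,z,inverse_kinematics([.43,-.02,z],down(yaw)))
E
```

```text
[[ 0.6891  0.1274  0.03  ]
 [ 0.6941 -0.1723  0.03  ]
 [ 0.4434 -0.1689  0.03  ]
 [ 0.4325  0.1237  0.03  ]
 [ 0.556   0.0302  0.045 ]
 [ 0.5541 -0.0923  0.045 ]]
[[320.4, 0.0, 277.9], [0.0, 320.4, 210.8], [0.0, 0.0, 1.0]] [-0.03240951  0.          0.          0.          0.        ]
[[-0.     0.964  0.267]
 [ 1.    -0.     0.   ]
 [ 0.     0.267 -0.964]] [ 0.069  0.    -0.165]
0 0.25 [-2.07229082e-01  6.68175376e-02  1.79093656e+00 -4.44089210e-16
  1.28383856e+00  1.36356724e+00]
0 0.3 [-2.07229082e-01  2.53003124e-02  1.70953961e+00 -4.44089210e-16
  1.40675274e+00  1.36356724e+00]
0 0.35 [-2.07229082e-01 -5.18408871e-03  1.62121390e+00 -4.44089210e-16
  1.52556284e+00  1.36356724e+00]
3.141592653589793 0.25 [-0.20722908  0.06681754  1.79093656  0.          1.28383856 -1.77802541]
3.141592653589793 0.3 [-0.20722908  0.02530031  1.70953961  0.          1.40675274 -1.77802541]
3.141592653589793 0.35 [-0.20722908 -0.00518409  1.6212139   0.          1.52556284 -1.77802541]
```

```bash
python3 - <<'E'
from h import *
claw.command_gripper(0.0)
bot.goto([.52,-.025,.22],down(0)); bot.dwell(.3)
m,im=snap("wrist","w1")
np.save("w1T.npy",m["T"]); print(get_obs()["time"],m["T"].round(3).tolist())
E
```

```text
3.5417 [[0.001, 0.963, 0.268, 0.587], [-1.0, 0.001, 0.0, -0.024], [-0.0, -0.268, 0.963, 0.385], [0.0, 0.0, 0.0, 1.0]]
```

View pics/w1.png

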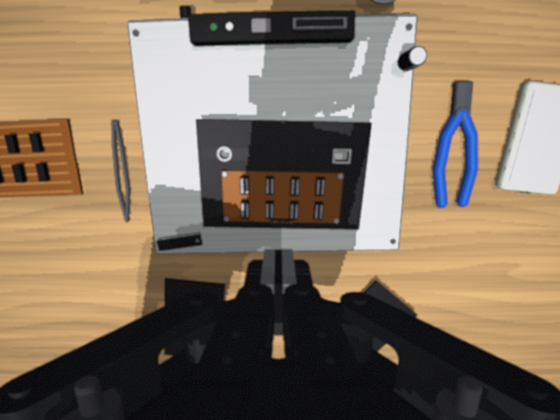

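The wrist crop confirms the carrier: a large dark plate with the brown board, round ring at (224,154), slot rim at (341,156), deck corners (130,22), (416,14), (399,249), (156,252), and chip at (180,243). Next come line fits for the jig and ring centres for the plate.

```bash
cat > meas.py <<'E'
from h import *
def line(P): 
    v=cv2.fitLine(np.float32(P),cv2.DIST_HUBER,0,.01,.01).ravel(); return v
def edge_pts(g,a,b,horizontal,thr=None):
    """gradient-max crossing along scanlines; a..b scan range (start,stop), per line list"""
def jig(m,im):
    s=cv2.GaussianBlur(cv2.cvtColor(im,cv2.COLOR_BGR2HSV)[:,:,1].astype(np.float32),(3,3),0)
    def cross(fixed,rng,vert):
        out=[]
        for f in fixed:
            seg=s[rng[0]:rng[1],f] if vert else s[f,rng[0]:rng[1]]
            d=np.abs(np.diff(seg)); k=d.argmax()
            if 0<k<len(d)-1 and d[k]>10:
                den=d[k-1]-2*d[k]+d[k+1]; k=k+.5*(d[k-1]-d[k+1])/den if den else k
                p=rng[0]+k+.5; out.append((f,p) if vert else (p,f))
        return out
    res=[]
    for fx,rg,v in ((range(35,200,3),None,'L'),(range(80,235,3),None,'R'),(range(215,250,2),(240,262),'B'),(range(310,385,2),(240,262),'B2')):
        if v in'LR':
            o=[]
            for r in fx:
                c=130+(r-22)*26/230 if v=='L' else 416-(r-14)*17/235
                o+=cross([r],(int(c-10),int(c+10)),False)
        else: o=cross(list(fx),rg,True)
        res.append(onz(m,o,.03)[:,:2])
    L,Rr,B=line(res[0]),line(res[1]),line(np.r_[res[2],res[3]])
    return L,Rr,B
def rings(im,boxes):
    g=cv2.cvtColor(im,cv2.COLOR_BGR2GRAY); out=[]
    for x0,y0,x1,y1 in boxes:
        _,t=cv2.threshold(g[y0:y1,x0:x1],90,255,0)
        c=max(cv2.findContours(t,cv2.RETR_EXTERNAL,cv2.CHAIN_APPROX_NONE)[0],key=cv2.contourArea)
        x,y,w,h=cv2.boundingRect(c); M=cv2.moments(cv2.convexHull(c)); out.append((x0+M['m10']/M['m00'],y0+M['m01']/M['m00'])); print(x+x0,y+y0,w,h)
    return out
E
python3 - <<'E'
from meas import *
m=optics.camera_model("wrist"); m["T"]=np.load("w1T.npy"); im=cv2.imread("pics/w1.png")
L,Rr,B=jig(m,im); ang=lambda v,h:(np.arctan2(v[1],v[0])-h+np.pi/2)%np.pi-np.pi/2
aL,aR,aB=ang(L,0),ang(Rr,0),ang(B,np.pi/2); print("angles",aL,aR,aB)
def isect(a,b):
    t=np.linalg.solve(np.c_[a[:2],-b[:2]],b[2:]-a[2:]); return a[2:]+t[0]*a[:2]
nl,nr=isect(L,B),isect(Rr,B); print("near corners",nl,nr,np.linalg.norm(nl-nr))
yaw=np.mean([aL,aR,aB]); c,s=np.cos(yaw),np.sin(yaw); Rj=np.array([[c,-s],[s,c]])
O=(nl+nr)/2+Rj@[.115,0]; print("jig O",O,yaw)
np.save("jig.npy",[*O,yaw])
r=rings(im,[(210,140,238,168),(325,144,356,168)]); print(r)
h=onz(m,r,.045)[:,:2]; hj=(h-O)@Rj; print("holes jig frame",hj*1e3, np.linalg.norm(h[0]-h[1]))
pins=proj(m,np.c_[(O+np.array([[.025,.062],[.025,-.062]])@Rj.T),[.041,.041]]); print("pin px",pins)
mt=optics.camera_model("top"); imt=cv2.imread("pics/top0.png")
P=O+np.array([[-.115,.15],[-.115,-.15],[.145,.15],[.145,-.15]])@Rj.T; print(proj(mt,np.c_[P,[.03]*4]).round(1))
print("far px wrist",proj(m,np.c_[P,[.03]*4]).round(1))
E
```

```text
angles 0.01930046 0.021432042 0.020536184
near corners [0.43408886 0.12318633] [ 0.44007686 -0.16835773] 0.29160556
jig O [ 0.55205887 -0.02023723] 0.020422896
216 145 17 18
332 149 20 15
[(223.8927203065134, 153.49425287356323), (341.49460188933875, 155.90755735492579)]
holes jig frame [[  3.57197511  52.91016944]
 [ -1.35908575 -70.81324424]] 0.12382164172761909
pin px [[214.58045986 132.67677482]
 [333.11565842 130.26110052]]
[[236.3 253.3]
 [373.2 250.5]
 [235.2 137.4]
 [367.7 135.4]]
far px wrist [[151.8 253.9]
 [401.9 249.3]
 [121.1  11.9]
 [422.2   5.1]]
```

```bash
python3 - <<'E'
from meas import *
m=optics.camera_model("wrist"); m["T"]=np.load("w1T.npy"); im=cv2.imread("pics/w1.png")
x,y,yaw=np.load("jig.npy"); c,s=np.cos(yaw),np.sin(yaw); Rj=np.array([[c,-s],[s,c]])
J=lambda uv,z:((onz(m,uv,z)[:,:2]-[x,y])@Rj*1e3).round(1).tolist()
print("far corners",J([(130,22),(416,14.5)],.03))
a=cv2.resize(im[0:70,110:440],None,fx=2.4,fy=2.4,interpolation=cv2.INTER_CUBIC)
b=cv2.resize(im[105:265,140:410],None,fx=2.4,fy=2.4,interpolation=cv2.INTER_CUBIC)
o=np.zeros((a.shape[0]+b.shape[0],800,3),np.uint8);o[:a.shape[0],:a.shape[1]]=a[:,:800];o[a.shape[0]:,:b.shape[1]]=b
cv2.imwrite("pics/crop1.png",o); print(o.shape,a.shape)
E
```

```text
far corners [[135.5, 142.1], [136.5, -144.5]]
(552, 800, 3) (168, 792, 3)
```

View pics/crop1.png

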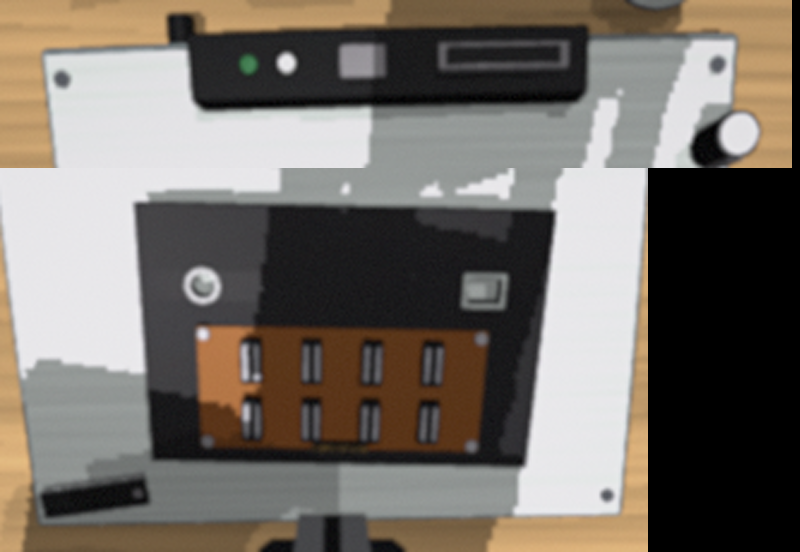

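The crop shows the deck plate inset about 4 mm within the jig's outline on every side (292 x 251 mm measured against 300 x 260), so I shift the jig origin by -4.3 mm in x. The holes then sit at jig (8,53) and (3,-71). The plate is 20 mm too near, 8 mm to the right, and turned -0.04 rad. First move is a side push in +y on the right edge.

```bash
cat >> meas.py <<'E'
import os
if os.path.exists("jig2.npy"):
    X,Y,YAW=np.load("jig2.npy"); _c,_s=np.cos(YAW),np.sin(YAW); RJ=np.array([[_c,-_s],[_s,_c]])
    Q=down(YAW)
    def W(x,y,z): return [*(np.array([X,Y])+RJ@np.array([x,y])/1e3),z]
    def F():
        f=get_obs()["contact_force"]; return np.r_[f[:2]@RJ,f[2]].round(1)
    def measure(f,z=.045):
        bot.dwell(.2); m,im=snap("wrist",f)
        out=[]; g=cv2.cvtColor(im,cv2.COLOR_BGR2GRAY)
        guess=np.load("holes.npy")
        for (hx,hy) in guess:
            u,v=proj(m,W(hx,hy,z))[0].astype(int); k=17
            t=cv2.threshold(g[v-k:v+k,u-k:u+k],90,255,0)[1]
            cs=[c for c in cv2.findContours(t,cv2.RETR_EXTERNAL,cv2.CHAIN_APPROX_NONE)[0]
                if (lambda r:r[0]>0 and r[1]>0 and r[0]+r[2]<2*k and r[1]+r[3]<2*k)(cv2.boundingRect(c))]
            M=cv2.moments(cv2.convexHull(max(cs,key=cv2.contourArea))); uv=(u-k+M['m10']/M['m00'],v-k+M['m01']/M['m00'])
            out.append((onz(m,[uv],z)[0,:2]-[X,Y])@RJ*1e3)
        out=np.array(out); np.save("holes.npy",out); d=out[0]-out[1]; yaw=-np.arctan2(d[0],d[1])
        print("holes",out.round(1).tolist(),"err mean",(out.mean(0)-[25,0]).round(1),"yaw",yaw.round(4),"len",np.linalg.norm(d).round(1),"t",get_obs()["time"].round(1) if hasattr(get_obs()["time"],'round') else get_obs()["time"])
        return out
E
python3 - <<'E'
import numpy as np
x,y,w=np.load("jig.npy"); d=-.0043; np.save("jig2.npy",[x+d*np.cos(w),y+d*np.sin(w),w]); np.save("holes.npy",[[7.9,52.9],[2.9,-70.8]])
E
python3 - <<'E'
from meas import *
print("nose",bot.nose_length)
bot.goto(W(-14,-127,.12),Q); bot.move_linear(W(-14,-127,.046)); f0=F(); print("f0",f0)
y=-127
while y<-95:
    y+=1; bot.move_linear(W(-14,y,.046),max_speed=.03)
    f=F()-f0
    if np.abs(f).max()>1: break
print("contact y",y,f)
y0=y
for i in range(3):
    y+=2; bot.move_linear(W(-14,y,.046),max_speed=.02); print(y,F()-f0)
bot.move_linear(W(-14,y-8,.046)); bot.move_linear(W(-14,y-8,.1)); bot.goto([.52,-.025,.22],Q); measure("w2")
E
```

```text
nose 0.011
f0 [-0.2  1.   0.8]
contact y -126 [-0.6 -1.1  0.1]
-124 [ 0.2 -1.1 -1.1]
-122 [ 0.6 -1.3 -1.6]
-120 [ 0.8 -1.9  0.2]
holes [[7.8, 53.0], [3.0, -70.6]] err mean [-19.6  -8.8] yaw -0.0387 len 123.7 t 7.6
```

No contact yet: the force noise is about as large as the push itself, so I'll work from geometry and vision.

```bash
python3 - <<'E'
from meas import *
bot.goto(W(-14,-127,.11),Q); bot.move_linear(W(-14,-127,.046)); 
for y in (-112,-110,-108): bot.move_linear(W(-14,y,.046),max_speed=.03); print(y,F())
bot.move_linear(W(-14,y-8,.046)); bot.move_linear(W(-14,y-8,.1)); bot.goto([.52,-.025,.22],Q); measure("w3")
E
```

```text
-112 [0.4 0.3 0.1]
-110 [ 0.3 -0.1  0. ]
-108 [-0.6  0.5 -1. ]
holes [[7.8, 53.0], [3.0, -70.6]] err mean [-19.6  -8.8] yaw -0.0389 len 123.7 t 11.7333
```

```bash
python3 - <<'E'
from meas import *
bot.goto(W(-14,-120,.1),Q); bot.move_linear(W(-14,-120,.046)); 
for y in (-108,-106,-104,-102): bot.move_linear(W(-14,y,.046),max_speed=.03); print(y,F())
snap("wrist","w4a")
bot.move_linear(W(-14,y-8,.046)); bot.move_linear(W(-14,y-8,.1)); bot.goto([.52,-.025,.22],Q); measure("w4")
E
```

```text
-108 [-0.   0.   0.8]
-106 [-0.2 -0.5  0. ]
-104 [0.9 0.3 0.3]
-102 [ 0.4 -0.  -1. ]
holes [[7.9, 53.1], [3.0, -70.8]] err mean [-19.6  -8.9] yaw -0.0395 len 124.1 t 15.9917
```

View pics/w4a.png

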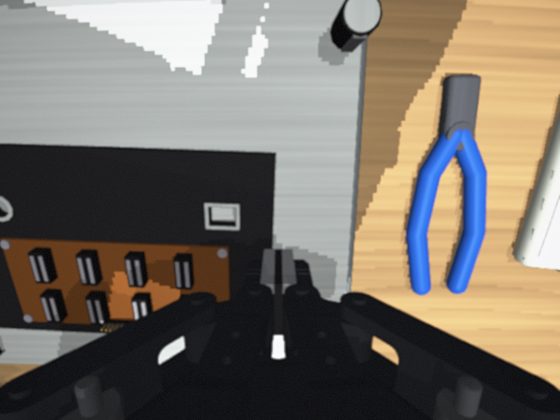

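The closed fingertips (cols 262–295, row 250) are narrow and sit just right of the plate edge (col 272). I'll keep pushing while tracking the slot rim (222,216) from this pose.

```bash
cat >> meas.py <<'E'
    def hole(i,z=.045,save=None):
        m=optics.camera_model("wrist"); im=optics.camera("wrist")[:,:,::-1]
        if save: cv2.imwrite(f"pics/{save}.png",im)
        g=cv2.cvtColor(np.ascontiguousarray(im),cv2.COLOR_BGR2GRAY)
        H=np.load("holes.npy"); u,v=proj(m,W(*H[i],z))[0].astype(int); k=30
        u0,v0=max(u-k,0),max(v-k,0); t=cv2.threshold(g[v0:v+k,u0:u+k],95,255,0)[1]
        h,w=t.shape
        best=None
        for c in cv2.findContours(t,cv2.RETR_EXTERNAL,cv2.CHAIN_APPROX_NONE)[0]:
            x,y,a,b=cv2.boundingRect(c)
            if x>0 and y>0 and x+a<w and y+b<h and a>15 and b>15 and (best is None or a*b>best[0]):
                M=cv2.moments(cv2.convexHull(c)); best=(a*b,(u0+M['m10']/M['m00'],v0+M['m01']/M['m00']))
        if best is None: return None
        p=(onz(m,[best[1]],z)[0,:2]-[X,Y])@RJ*1e3
        H[i]=p; np.save("holes.npy",H); return p.round(1)
E
python3 - <<'E'
from meas import *
bot.goto(W(-14,-110,.09),Q); bot.move_linear(W(-14,-110,.046)); 
for y in (-103,*range(-100,-86)):
    bot.move_linear(W(-14,y,.046),max_speed=.03); h=hole(1); print(y,F(),h)
    if h is None or h[1]>-63: break
bot.move_linear(W(-14,y-6,.046)); bot.move_linear(W(-14,y-6,.1)); bot.goto([.52,-.025,.22],Q); measure("w5")
E
```

```text
-103 [ 0.1 -0.8 -0.4] [  3.4 -70.9]
-100 [ 0.4 -0.4  0.3] [  3.3 -71. ]
-99 [ 0.2  0.3 -0.1] [  3.3 -70.8]
-98 [0.2 0.3 0.6] [  3.3 -70.8]
-97 [ 0.   0.5 -0.5] [  3.3 -70.9]
-96 [ 1.1 -0.3  0.9] [  3.3 -70.9]
-95 [ 0.3 -0.1 -0.3] [  3.3 -70.9]
-94 [ 0.7 -0.2  0.8] [  3.3 -71. ]
-93 [ 0.3 -0.4 -1. ] [  3.3 -71. ]
-92 [-0.2  0.5 -0.1] [  3.3 -70.9]
-91 [-0.9 -0.5 -0.1] [  3.3 -70.8]
-90 [0.1 0.4 0.1] [  3.3 -70.9]
-89 [-0.5  0.4  0.1] [  3.3 -70.9]
-88 [0.1 0.1 0.2] [  3.3 -71. ]
-87 [ 0.5 -0.3 -0.2] [  3.3 -71. ]
holes [[7.9, 53.1], [3.0, -70.8]] err mean [-19.5  -8.9] yaw -0.0393 len 123.9 t 23.4333
```

```bash
python3 - <<'E'
from meas import *
o=get_obs(); print(o["finger_gap"],o["position"],bot.nose_length)
bot.goto(W(-14,-118,.06),Q); bot.move_linear(W(-14,-118,.046)); o=get_obs();print(o["position"],W(-14,-118,.046))
f0=F()
for z in np.arange(.044,.026,-.001):
    bot.move_linear(W(-14,-118,z),max_speed=.03); f=F()
    if f[2]>3: break
print(z,f,get_obs()["position"][2],get_obs()["time"])
E
```

```text
-1.2745337952510858e-05 [ 0.51921023 -0.02571254  0.21821525] 0.011
[ 0.53642329 -0.13775059  0.04687155] [np.float64(0.5361724234113527), np.float64(-0.13858633290472291), 0.046]
0.026999999999999982 [ 1.2  0.3 -0.8] 0.026913727084574547 28.9917
```

```bash
python3 - <<'E'
from meas import *
m,im=snap("scene","s2"); u,v=proj(m,W(-14,-118,.03))[0]; print(u,v,F(),get_obs()["tau"])
p=get_obs()["position"]; print(proj(m,[p,p-[0,0,.011]]))
m2,im2=snap("wrist","w6")
x0,y0=int(u)-100,int(v)-75
a=cv2.resize(im[y0:y0+150,x0:x0+200],None,fx=4,fy=4,interpolation=cv2.INTER_CUBIC); cv2.imwrite("pics/s2c.png",a); print(x0,y0)
E
```

```text
202.6136220644222 222.9046400240441 [-0.7 -0.8  0. ] [ 8.29463370e-04 -5.30966306e+01 -1.79898405e+01  7.92389096e-05
  2.47230973e-04  5.16586556e-05]
[[202.73468523 223.8274049 ]
 [203.18317212 227.18584785]]
102 147
```

View pics/s2c.png

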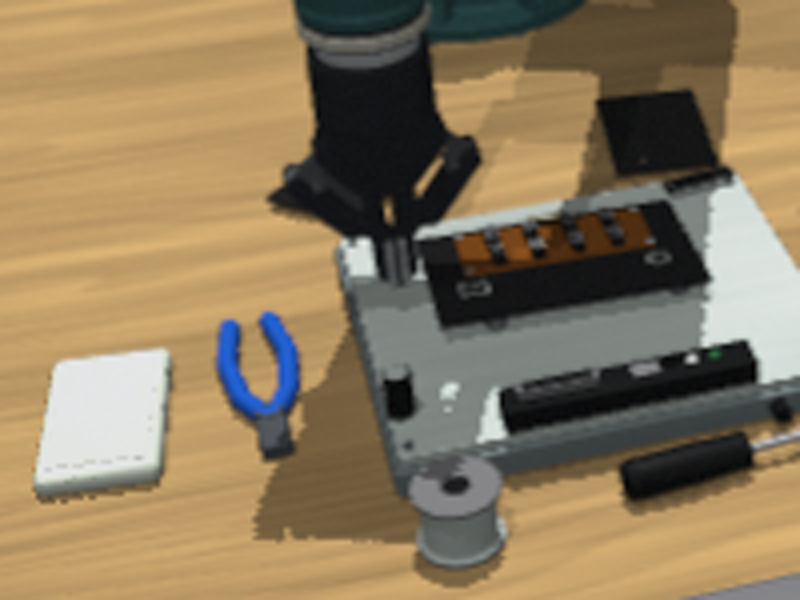

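The scene crop puts the fingertips at (202,218), about 6 px above the projected TCP. They are really well behind the stated position, so I was passing over the plate. I'll find the tip height by touching the bare deck here.

```bash
python3 - <<'E'
from meas import *
for z in np.arange(.025,-.004,-.0015):
    bot.move_linear(W(-14,-118,z),max_speed=.05); f=F()
    if f[2]>3: break
print(z,f,get_obs()["position"][2],get_obs()["time"])
E
```

```text
0.005499999999999984 [-3.1  1.5 14. ] 0.006827975922096385 32.5917
```

Contact is at TCP z ≈ 0.007, so the tip is about 23 mm behind the TCP. I'll redo the side push with the tip 4.5 mm above the deck.

```bash
sed -i 's/k=30/k=45/; s/a>15 and b>15/a>22 and b>22/' meas.py; python3 - <<'E'
from meas import *
Z=.0115
bot.move_linear(W(-14,-118,Z)); print(F(),hole(1))
y=-110.;bot.move_linear(W(-14,y,Z),max_speed=.05); h=hole(1); print(y,F(),h)
while h is not None and h[1]<-63.2 and y<-92:
    y+=min(2,max(.7,-63-h[1])); bot.move_linear(W(-14,y,Z),max_speed=.03); h=hole(1); print(y,F(),h)
print(get_obs()["time"])
E
```

```text
[ 0.3  0.  -0.3] [  3.5 -71. ]
-110.0 [-0.7 -0.2 -0.4] [  3.1 -68.6]
-108.0 [-0.9 -0.5 -0.1] [  3.3 -67.5]
-106.0 [ 0.8 -1.6  0.5] [  3.3 -65.8]
-104.0 [ 1.2 -0.5 -0.3] [  3.2 -63.6]
-103.3 [ 0.3 -2.4  0.3] [  3.2 -63.1]
34.45
```

```bash
python3 - <<'E'
from meas import *
bot.move_linear(W(-14,-112,.0115)); bot.move_linear(W(-14,-112,.08),max_speed=.2); bot.goto(W(-105,-30,.11),Q); H=measure("w7")
yaw=-np.arctan2(*(H[0]-H[1])); c=H.mean(0)-[25*np.cos(yaw),25*np.sin(yaw)]; print("centre",c)
im=cv2.imread("pics/w7.png"); m=optics.camera_model("wrist"); print(proj(m,np.array([W(*(c+[-60,0]),.036)])))
E
```

```text
Traceback (most recent call last):
  File "meas.py", line 51, in measure
    M=cv2.moments(cv2.convexHull(max(cs,key=cv2.contourArea))); uv=(u-k+M['m10']/M['m00'],v-k+M['m01']/M['m00'])
                                 ~~~^^^^^^^^^^^^^^^^^^^^^^^^
ValueError: max() iterable argument is empty
```

View pics/w7.png

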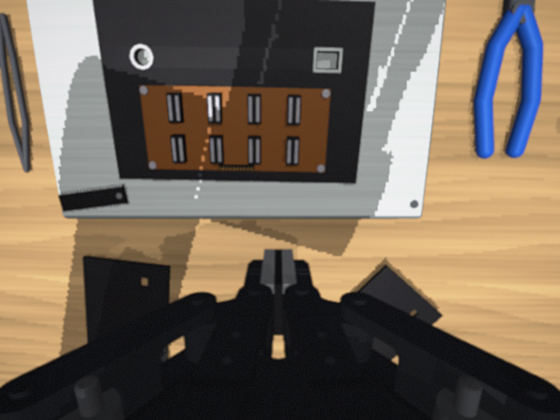

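Rings at (141,56) and (327,60), plate's near edge about row 180, fingers just below it and clear. I'll refresh the left hole's guess and push the near edge, right of centre first, tracking both holes.

```bash
cat >> meas.py <<'E'
    def both(save=None):
        a,b=hole(0,save=save),hole(1)
        if a is None or b is None: print("lost",a,b); return None
        d=a-b; yaw=-np.arctan2(*d); c=(a+b)/2-25*np.array([np.cos(yaw),np.sin(yaw)])
        return c.round(1),yaw.round(4),np.linalg.norm(d).round(1)
E
python3 - <<'E'
from meas import *
m=optics.camera_model("wrist"); np.save("holes.npy",[(onz(m,[p],.045)[0,:2]-[X,Y])@RJ*1e3 for p in((141,56),(327,60))])
print(np.load("holes.npy").round(1).tolist())
Z=.0105; py=-35
bot.move_linear(W(-105,py,Z),max_speed=.12); r=both("w8"); print(r,F())
x=-105
for nx in (-97,-93,-91,-89,-87):
    bot.move_linear(W(nx,py,Z),max_speed=.03); r=both(); print(nx,r,F())
    if r is None or r[1]>-.004: break
print(get_obs()["time"])
E
```

```text
[[5.3, 60.8], [2.2, -62.7]]
lost None None
None [ 0.4  0.7 -0.7]
-97 (array([-20.9,  -0.6]), np.float64(-0.0203), np.float64(123.3)) [ 0.7 -0.4  1.1]
-93 (array([-20.9,  -0.6]), np.float64(-0.0203), np.float64(123.4)) [0.5 0.1 0.4]
-91 (array([-20.9,  -0.6]), np.float64(-0.0203), np.float64(123.4)) [-0.   0.5 -0.6]
-89 (array([-20.3,  -0.5]), np.float64(-0.017), np.float64(123.4)) [-1.6  0.4 -0.3]
-87 (array([-18.4,   0. ]), np.float64(-0.0057), np.float64(123.6)) [-2.3 -0.4  0.3]
39.0417
```

```bash
python3 - <<'E'
from meas import *
Z=.0105
bot.move_linear(W(-86.2,-35,Z),max_speed=.03); print(both())
bot.move_linear(W(-91,-35,Z),max_speed=.05); bot.move_linear(W(-91,-2,Z),max_speed=.1)
for nx in (-86,-83,-80,-77.5,-75.5,-74,-73):
    bot.move_linear(W(nx,-2,Z),max_speed=.03); r=both(); print(nx,r,F())
    if r is None or abs(r[1])>.012 or r[2]<121 or r[0][0]>-1.5: break
print(get_obs()["time"])
E
```

```text
(array([-17.6,   0.3]), np.float64(-0.0016), np.float64(123.6))
-86 (array([-16.9,   0.4]), np.float64(-0.0016), np.float64(123.7)) [-0.5 -0.   0.3]
-83 (array([-15. ,   0.6]), np.float64(-0.0008), np.float64(123.8)) [-2.6 -0.7  1. ]
-80 (array([-11.5,   0.8]), np.float64(-0.0), np.float64(124.1)) [-2.8  0.8 -0.3]
-77.5 (array([-8.6,  0.9]), np.float64(0.0016), np.float64(124.4)) [-2.1  0.5  0.3]
-75.5 (array([-6.8,  0.8]), np.float64(0.0024), np.float64(124.6)) [-3.4  0.4  1. ]
-74 (array([-5.2,  0.9]), np.float64(0.0024), np.float64(124.7)) [-1.4  0.1  0.6]
-73 (array([-4.4,  0.9]), np.float64(0.0048), np.float64(124.4)) [-1.6  0.7  0.5]
42.6417
```

```bash
python3 - <<'E'
from meas import *
Z=.0105
for nx in np.arange(-72.3,-65,.7):
    bot.move_linear(W(nx,-2,Z),max_speed=.02); r=both(); print(nx.round(1),r,F())
    if r is None or abs(r[1])>.02 or r[2]<120 or -F()[0]>12: break
m,im=snap("wrist","w9"); print(get_obs()["time"])
E
```

```text
-72.3 (array([-1.8,  0.2]), np.float64(0.0009), np.float64(115.6)) [-0.5 -0.1  0.2]
43.0417
```

The hole spacing fell from 124 to 115.6, so the plate has dropped. I'll move clear and check.

```bash
python3 - <<'E'
from meas import *
bot.move_linear(W(-90,-2,.0105),max_speed=.08); bot.move_linear(W(-95,-2,.11),max_speed=.2); bot.dwell(.2)
m,im=snap("wrist","w10"); g=cv2.cvtColor(im,cv2.COLOR_BGR2GRAY)
P=[]
for q in (W(25,62,.036),W(25,-62,.036)):
    u,v=proj(m,q)[0]; print(u,v)
    u0,v0=int(u)-30,max(int(v)-30,0); t=cv2.threshold(g[v0:v0+60,u0:u0+60],95,255,0)[1]
    for c in cv2.findContours(t,0,1)[0]:
        x,y,a,b=cv2.boundingRect(c)
        if a>14 and b>14: p=(u0+x+(a-1)/2,v0+y+(b-1)/2); print(a,b,((onz(m,[p],.036)[0,:2]-[X,Y])@RJ*1e3).round(1))
o=np.vstack([cv2.resize(im[0:200,60:460],None,fx=2,fy=2,interpolation=cv2.INTER_CUBIC)]); cv2.imwrite("pics/w10c.png",o); print(get_obs()["time"])
E
```

```text
184.55488368262525 39.09365700895307
25 27 [25.1 62.4]
367.79984701469095 39.02147175064806
30 25 [ 25.  -61.8]
44.3167
```

View pics/w10c.png

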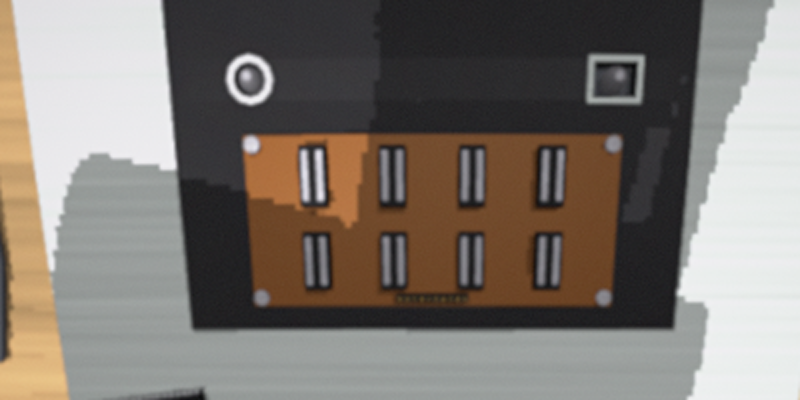

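Both pins show through their holes (crop (250,79) and (615,78)). Measured positions are (25.1, 62.4) and (25.0, -61.8) mm, and spacing at seated height is 124.2 mm, so the plate is seated. The gripper is clear, so I'm handing in.

```bash
python3 -c "
from cell import order;print(order.close_job())"
```

```text
the job is handed in; nothing more can be done
None
```

I nudged the carrier plate over both pins and handed the job in at about 44 s: the last picture shows it flat, with both holes within about 0.5 mm of their pins and the arm clear, but the hand-in call returned no verdict.

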